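# Draw the fuse carrier of a tube furnace's power unit

## Robot

A 6-joint arm with a two-finger parallel gripper is mounted at the origin on the work surface. World frame = base frame: x ahead of the robot, y to its left, z up, the work surface at z = 0. Lengths are in mm, angles in rad, forces in N, time in s.
With the tool pointing down it reaches from about 275 to 750 mm from the base axis. Payload 10.2 kg.
Tool frame: the origin (TCP) lies where the fingers leave the gripper's body, on its centre line; the fingertips stand 73 mm ahead of it and the grasp point (between the pads) lies 54 mm ahead of it; z points along the fingers, y is the line along which they close (so a half turn about z gives the same grasp; the last joint's range is limited). The gripper opens to 85 mm and grips with 20 to 120 N. Pads are 22 mm wide; open, the fingers measure 114 mm over their backs; the gripper's body (76 mm by 85 mm) begins 54 mm behind the grasp point. The pads swing forward as they close: fully open they stand 13 mm farther back than shut.
Start: joints at [-1.479, 0.313, 1.498, -0, 1.331, -0.223], TCP at [162.541, -499.211, 303.894] pointing down, gripper open.
Joint ranges: [-2.94, 2.94], [-0.97, 2.17], [0.19, 2.56], [-1.23, 4.37], [0.02, 3.11], [-2.88, 2.88]. Speed limits (rad/s): [2.39, 2.39, 3.01, 3.14, 3.14, 3.14].

## Interface

Orientations are given as a unit quaternion [w, x, y, z].
In Python, from rig import ctrl gives the robot as it stands.
- The arm moves only by the shell command python3 -m creep 'ROWS' [OPENING] [FORCE]. ROWS is JSON, a list that holds one entry, the list of rows, each a list of 6 numbers: the shift along the world's x, y, z in units of 25 mm (1.0 is 25 mm), then the turn, a rotation vector about the world's x, y, z in units of 5 degrees (1.0 is 5 degrees). In form: [[[x, y, z, ax, ay, az], ...]]. A call has 1 to 20 rows; each row is the pose to reach, as a shift and turn from the pose commanded when the call began; what a row does not reach only later rows make up. A row lasts 1/12 s, in which the tool goes at most 41.7 mm and 7.16 degrees, less where a joint would pass 70% of its speed; a pose out of reach is approached as far as the arm can. A call with a gripper value outside its range is refused whole. OPENING is the finger opening in mm, from 0 to 85.4, set as the call begins (- or left out, the last holds). The fingers move at their own pace and stop on an object; FORCE is the grip in N (left out, the last holds). Time passes only in rows, so rows that repeat a pose let the fingers close. It gives the time, the measured TCP pose, the force, the opening and the grip force at its end, in the units of the state.
- ctrl.sense(): the state, without advancing time (a new reading comes with each control period).
- ctrl.capture(name): name is "scene" or "side" or "wrist"; returns a dict with "image" (384x512x3 uint8, red, green, blue), "fx", "fy", "cx", "cy" (pixels), "R" (3x3) and "t" (3): a world point X has camera coordinates R X + t. Camera axes: x right, y down, z forward; pixel columns grow to the right and rows downward; lengths in mm; the calibration is good to about 2 mm. A picture is of the moment at which its call begins. There is no depth.
- ctrl.finish_job(): hands the job in; it is judged then, once.
The state is a dict: "time_s": time; "joints": joint angles; "dq": joint speeds; "tau": joint torques, N m; "eef_pos": TCP position; "ee_rot": TCP orientation; "force": force on the tool from outside, world axes, zero at the start; "wrist_torque": the same for the moment, N m; "grip_width": opening from 0.0 (shut) to 1.0 (fully open); "grip_force": force on a finger pad.
Only numpy, scipy, OpenCV 4.12 (cv2) and the standard library are available. Lean on these libraries where they do the work, as an engineer would, in place of code of your own. Each camera call takes 0.05 s, during which the arm holds its last target. There are 200 camera calls.

## Task

The furnace is isolated and its fuse is to be inspected: lift the clear hood off the power unit and stand it upright on the bench, then squeeze the two side catches of the fuse carrier together and draw the carrier straight up out of its base. Finish while still holding it by the squeezed catches, still and upright, about 10 cm clear above the fuse base. Do not drop or tip the hood, and leave the other things on the bench where they lie.

Things in the scene. Friction and masses are not known exactly. Their poses are not given: they have to be found in the camera images.
- power_unit: Low orange steel case, fixed: 190 (x) x 240 (y) x 55 mm high. Origin: centre of its underside on the bench; z up; meter and switch on the -x face. On its flat deck, centred over the origin, is the white fuse base, 116 (x) x 72 (y) x 34 mm, its rim 89 mm above the bench. A heat sink 120 (x) x 40 (y) x 22 mm stands on the deck with its centre at y = -88 mm.
- hood: Loose clear plastic box open below, 130 (x) x 86 (y) x 77 mm high, 0.13 kg, with a grey grip fin on top, 80 (x) x 14 (y) x 30 mm high. Origin: centre of its open underside; z up. It starts on the deck (origin 55 mm above the bench) over the fuse base and carrier, parallel to them, with 3 to 4 mm of play; it must rise 75 mm to clear the carrier before going sideways.
- hood_grip (a point): Point inside the hood's grip fin, on its centre line, 99 mm above the hood's underside and 22 mm above the hood's flat top; grip the fin across its 14 mm thickness (the hood's y).
- carrier: Loose black fuse carrier, white fuse link and copper blades below, 0.25 kg, 112 (x) x 44 (y) x 67 mm high. Origin: centre of the blades' underside; z up. Starts in the fuse base parallel to the power unit, origin 61 mm above the bench. Top of its end flanges: 33 mm above the origin. A barb on each side catch locks it in the base unless both are squeezed. Rises 30 mm to come free.
- carrier_grip (a point): Point midway between the two grey upright catch paddles, 54 mm above the carrier's origin: squeeze there along the carrier's y. Paddles at +y and -y are 28 mm wide (x), outer faces 44 mm apart at rest, 30 mm when fully in; they reach from 35 to 67 mm above the carrier's origin, with a fixed black spine 16 mm thick between them and nothing beside them above the flanges.
- catch_left (a joint): How far the catch on the carrier's +y side is pressed in towards the middle: 0 m at rest, 0.007 m fully in; its barb is free of the base from about 0.005 m. Spring of 3 N at rest to 6.5 N fully in; it springs back out when let go.
- catch_right (a joint): The same for the catch on the carrier's -y side.
- multimeter: Bystander: grey hand-held multimeter, 88 x 165 x 38 mm high, lying on the bench. Origin: centre of its underside; long along its y. The bystanders lie on the bench off the power unit's +x and -x sides; off its +y and -y sides the bench is free for the hood.
- blank_flange: Bystander: round steel vacuum blank flange, 55 mm across, 26 mm high with its stub. Origin: centre of its underside.
- ceramic_boat: Bystander: white ceramic sample boat, 22 (x) x 100 (y) x 16 mm high. Origin: centre of its underside.
- screwdriver: Bystander: screwdriver about 180 mm long, lying along its x. Origin: underside, near the middle of its length.
There are look-alikes about, which are no part of the job. Several things have the shape of the hood; the one meant has the colours described above.

How it is judged:
By the outcome, as a careful person would: the job done as asked, in the order asked, and still so for the second after the job is handed in, while the arm keeps its last pose, push and grip.
It also fails if it takes over 54 s, if anything falls off the work surface, if the arm or the gripper's body presses on something with over 40 N, if the wrist force passes 120 N, or if a joint passes its speed limit or range.

## Working session

There is one attempt and no reset: what is moved stays moved. The work goes in short steps, Python scripts to look and compute and a shell command to move; the robot and the scene stay as the last step left them, time stands still between calls to the robot, and variables do not carry over. Pictures are saved under pics/ and viewed, at most 10 in all, crops included, and the job is handed in when it is done.

```bash
mkdir -p pics; ls; python3 - <<'E'
from rig import ctrl
import cv2,numpy as np,pickle
s=ctrl.sense();print(s)
ims=[]
for n in("scene","side"):
    c=ctrl.capture(n);pickle.dump(c,open(f"{n}.pkl","wb"));ims.append(c["image"][:,:,::-1])
    print(n,c["fx"],c["cx"],c["cy"],np.round(c["R"],3).tolist(),c["t"])
for n,i in zip("ab",ims): cv2.imwrite(f"pics/{n}.png",cv2.resize(i,(800,600)))
E
```

```text
pics
{'time_s': 0.0, 'joints': array([-1.47943123e+00,  3.13437807e-01,  1.49844846e+00, -2.05259212e-06,
        1.33098998e+00, -2.23411095e-01]), 'dq': array([-0.00069881, -0.00202338, -0.00308497,  0.00084598, -0.00012829,
        0.00123109]), 'tau': array([ 4.09718472e-03, -4.12261999e+01, -2.59739292e+01,  4.84710802e-05,
        4.09110085e-03,  1.68258043e-05]), 'eef_pos': array([ 162.50871038, -499.03826256,  303.33696977]), 'ee_rot': array([-6.40463508e-04,  9.87639798e-01,  1.56739330e-01,  4.13479240e-05]), 'force': array([ 0.32770077,  0.15721917, -1.24412948]), 'wrist_torque': array([ 0.01725593, -0.0512598 , -0.03859951]), 'grip_force': 0.0, 'grip_width': 1.0017713833484856}
scene 382.46836794593025 249.85296268529268 189.8945555260965 [[0.115, 0.993, 0.005], [0.663, -0.072, -0.745], [-0.74, 0.089, -0.667]] [ -35.86018161 -281.24059204 1408.34716131]
side 434.97808600919444 257.9499771817881 193.6421777143293 [[-0.984, -0.178, 0.001], [-0.105, 0.571, -0.814], [0.145, -0.801, -0.581]] [ 558.28015013  165.92487657 1209.62414214]
```

View pics/a.png

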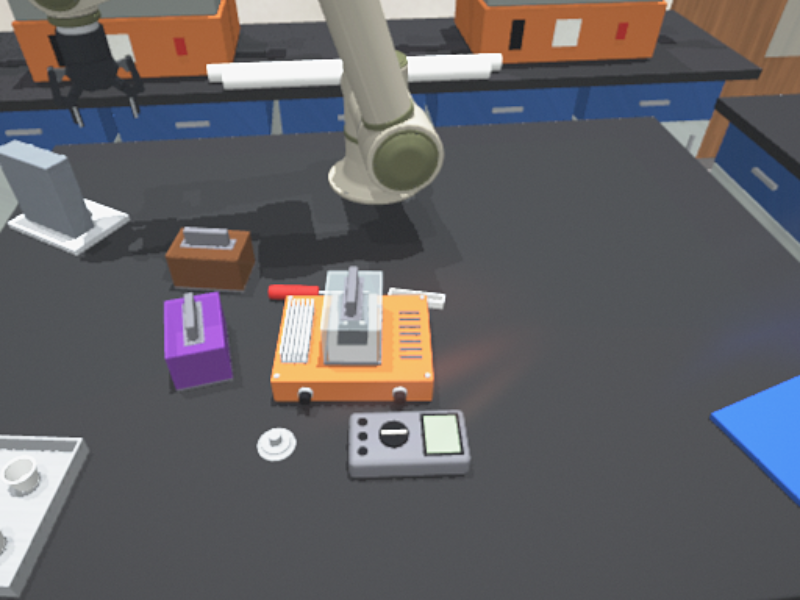

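View pics/b.png

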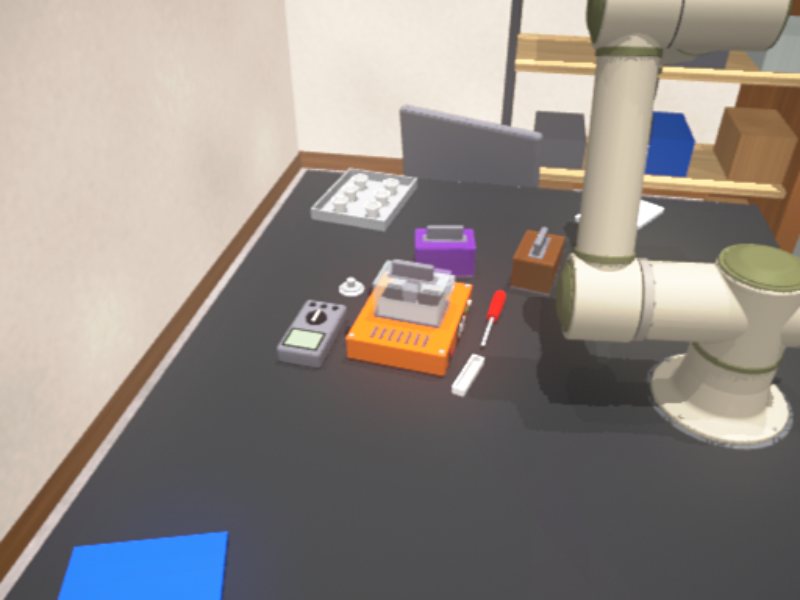

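Scene view, 800x600 pixels: three hood-shaped things. These are the brown box at (210,258), the purple box at (197,340) and the clear box with a grey fin on the orange unit at (352,315). The clear one matches the description. The side view shows it at (413,290), and the bench off +y (scene, right of x=440) is free.

```bash
cat > h.py <<'E'
import numpy as np,cv2,pickle
def ray(c,uv,z):
    R=np.array(c["R"]);t=np.array(c["t"]);uv=np.atleast_2d(uv).astype(float)
    d=np.c_[(uv[:,0]-c["cx"])/c["fx"],(uv[:,1]-c["cy"])/c["fy"],np.ones(len(uv))]@R
    o=-R.T@t
    return o+d*((z-o[2])/d[:,2])[:,None]
def proj(c,X):
    p=np.atleast_2d(X)@np.array(c["R"]).T+np.array(c["t"])
    return np.c_[c["fx"]*p[:,0]/p[:,2]+c["cx"],c["fy"]*p[:,1]/p[:,2]+c["cy"]]
E
python3 - <<'E'
from h import *
cr=[]
for n,(x,y,w,h) in (("scene",(165,165,125,100)),("side",(215,160,100,85))):
    c=pickle.load(open(n+".pkl","rb"));im=c["image"]
    hsv=cv2.cvtColor(im,cv2.COLOR_RGB2HSV)
    m=cv2.inRange(hsv,(7,150,60),(20,255,255));m2=np.zeros_like(m);m2[y:y+h,x:x+w]=m[y:y+h,x:x+w]
    cs=max(cv2.findContours(m2,0,2)[0],key=cv2.contourArea);hull=cv2.convexHull(cs)
    ap=cv2.approxPolyDP(hull,3,True)[:,0]
    for p in ap: print(n,p,ray(c,p,55)[0,:2].round(),ray(c,p,0)[0,:2].round())
    cr.append(cv2.resize(im[y:y+h,x:x+w,::-1],(400,400*h//w)))
hh=max(i.shape[0] for i in cr)
cv2.imwrite("pics/c.png",np.hstack([cv2.copyMakeBorder(i,0,hh-i.shape[0],0,0,0) for i in cr]))
E
```

```text
scene [275 255] [705.  11.] [663.  21.]
scene [177 256] [ 684. -206.] [ 640. -213.]
scene [173 242] [ 643. -216.] [ 594. -224.]
scene [183 189] [ 461. -196.] [ 398. -203.]
scene [277 242] [669.  21.] [623.  32.]
side [301 182] [ 462. -193.] [ 467. -275.]
side [283 240] [482.  95.] [488.  33.]
side [222 227] [657.  71.] [675.   8.]
side [222 213] [672.  10.] [692. -58.]
side [238 187] [ 655. -129.] [ 673. -206.]
```

View pics/c.png

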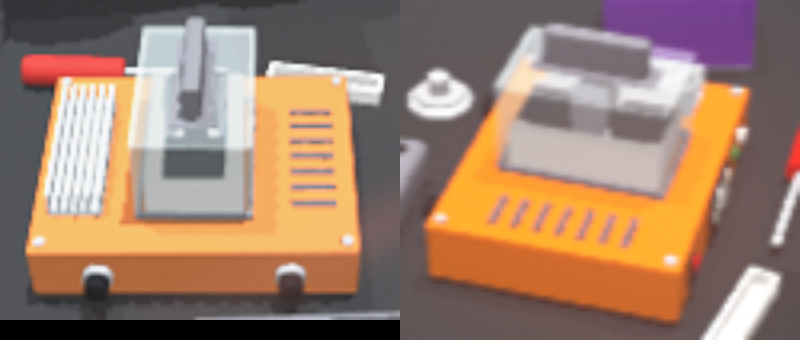

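Crop: the clear hood with its grey fin (left panel at about (190,75)) sits on the orange deck over the dark carrier, so the choice holds. From the deck corners, the unit centre is about (562,-87) with yaw about -6.3°. Next: move above it and look with the wrist camera.

```bash
python3 -m creep '[[[4,4.1,0.4,0,0,-1],[8,8.2,0.4,0,0,-2.4],[12,12.4,0.4,0,0,-3.6],[16,16.5,0.4,0,0,-4.87],[16,16.5,0.4,0,0,-4.87],[16,16.5,0.4,0,0,-4.87],[16,16.5,0.4,0,0,-4.87],[16,16.5,0.4,0,0,-4.87],[16,16.5,0.4,0,0,-4.87],[16,16.5,0.4,0,0,-4.87],[16,16.5,0.4,0,0,-4.87],[16,16.5,0.4,0,0,-4.87],[16,16.5,0.4,0,0,-4.87],[16,16.5,0.4,0,0,-4.87],[16,16.5,0.4,0,0,-4.87],[16,16.5,0.4,0,0,-4.87],[16,16.5,0.4,0,0,-4.87],[16,16.5,0.4,0,0,-4.87],[16,16.5,0.4,0,0,-4.87],[16,16.5,0.4,0,0,-4.87]]]' 85
python3 - <<'E'
from rig import ctrl
from h import *
s=ctrl.sense();print(s["eef_pos"],s["ee_rot"],s["dq"].round(3))
c=ctrl.capture("wrist");pickle.dump(c,open("wrist.pkl","wb"))
cv2.imwrite("pics/w.png",cv2.resize(c["image"][:,:,::-1],(800,600)))
print(-np.array(c["R"]).T@c["t"],c["fx"])
for n in("scene","side"):
    k=pickle.load(open(n+".pkl","rb"));print(proj(k,[[562,-87,162],[522,-83,162],[602,-91,162]]).round(1))
print(proj(c,[[562,-87,162],[522,-83,162],[602,-91,162]]).round(1)*1.5625)
E
```

```text
time_s: 1.77
eef_pos: [562.1, -87.5, 314.1]
ee_rot: [0.0, 0.998, -0.056, 0.0]
force: [-0.4, 0.4, 0.4]
grip_width: 0.999
grip_force: 0.0
[562.1190526  -87.54476253 314.10611252] [ 4.84062543e-05  9.98441430e-01 -5.58094914e-02  9.54107142e-05] [ 0.003  0.003 -0.003  0.     0.001  0.001]
[629.55445509 -96.08052243 385.26921398] 325.2278801449924
[[225.  179.9]
 [225.5 168.9]
 [224.4 191.6]]
[[265.2 168.1]
 [278.6 170.1]
 [251.9 166.1]]
[[403.125   300.625  ]
 [404.21875 380.78125]
 [402.03125 212.8125 ]]
```

View pics/w.png

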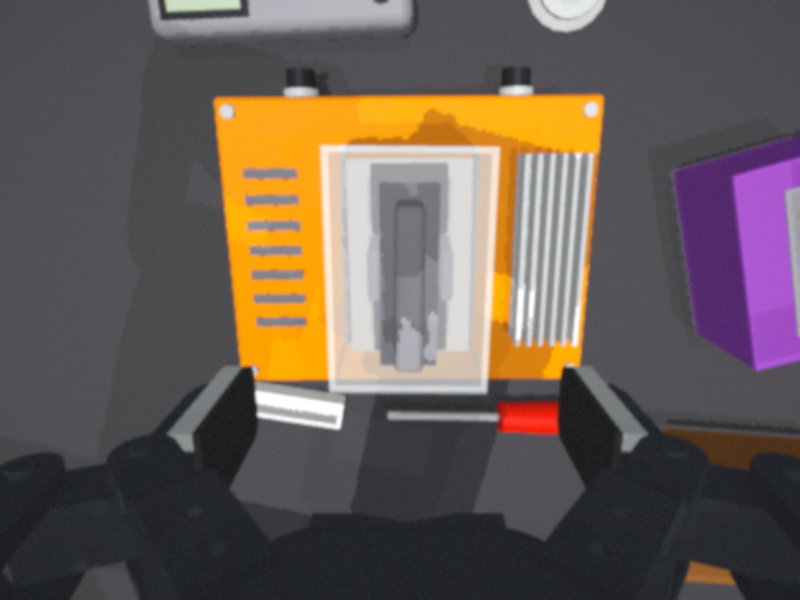

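The wrist view shows the hood centred at about (410,265), fin from (410,200) to (408,371), and deck corners at (214,97), (604,95), (582,380) and (242,380).

```bash
python3 - <<'E'
from h import *
c=pickle.load(open("wrist.pkl","rb"));f=.64
print(ray(c,np.array([[410,200],[408.5,371]])*f,162))
P=ray(c,np.array([[214,97],[604,95],[582,380],[242,380]])*f,55);print(P,P.mean(0))
im=c["image"];hsv=cv2.cvtColor(im,cv2.COLOR_RGB2HSV)
m=cv2.inRange(hsv,(7,150,60),(20,255,255));m[:,400:]=0;m[244:]=0
h=cv2.convexHull(max(cv2.findContours(m,0,2)[0],key=cv2.contourArea))
p=ray(c,h[:,0],55)[:,:2].astype(np.float32);print(cv2.minAreaRect(p))
# hood top outline corners z=132
print(ray(c,np.array([[320,146],[500,146],[487,392],[331,392]])*f,132))
for n in("scene","side"):
    k=pickle.load(open(n+".pkl","rb"));print(proj(k,[[562,-93,162],[522,-89,162],[602,-97,162]]).round(1))
E
```

```text
[[607.16988908 -95.08131817 162.        ]
 [526.82713392 -85.58893663 162.        ]]
[[ 671.60606991   17.65171067   55.        ]
 [ 646.50969425 -219.21783543   55.        ]
 [ 457.0859129  -202.2823837    55.        ]
 [ 483.73986292   37.70267181   55.        ]] [564.73538499 -91.53645916  55.        ]
((565.7194213867188, -90.33512878417969), (239.69207763671875, 189.94589233398438), 84.03704833984375)
[[ 634.456697    -54.78317484  132.        ]
 [ 624.93255634 -140.69223107  132.        ]
 [ 495.82749798 -125.59791156  132.        ]
 [ 505.27163858  -40.57444442  132.        ]]
[[222.4 180.1]
 [223.  169.1]
 [221.7 191.8]]
[[265.5 167. ]
 [278.9 169. ]
 [252.3 165. ]]
```

```bash
python3 -m creep '[[[0.16,-0.12,-1,0,0,0],[0.16,-0.12,-2,0,0,0],[0.16,-0.12,-3,0,0,0],[0.16,-0.12,-3.6,0,0,0],[0.16,-0.12,-3.9,0,0,0],[0.16,-0.12,-4.1,0,0,0],[0.16,-0.12,-4.1,0,0,0],[0.16,-0.12,-4.1,0,0,0]]]' 40 40
python3 -m creep '[[[0,0,0,0,0,0],[0,0,0,0,0,0],[0,0,0,0,0,0],[0,0,0,0,0,0],[0,0,0,0,0,0],[0,0,0,0,0,0],[0,0,0,0,0,0],[0,0,0,0,0,0],[0,0,0,0,0,0],[0,0,0,0,0,0]]]' 0 40
```

```text
time_s: 2.48
eef_pos: [566.8, -89.9, 212.3]
ee_rot: [0.0, 0.998, -0.055, 0.001]
force: [0.2, -0.1, 0.2]
grip_width: 0.472
grip_force: 0.0
time_s: 3.32
eef_pos: [566.8, -89.6, 212.1]
ee_rot: [0.0, 0.998, -0.055, 0.001]
force: [-0.1, 2.6, 6.4]
grip_width: 0.153
grip_force: 43.2
```

```bash
python3 -m creep '[[[0,0,0.3,0,0,0],[0,0,0.7,0,0,0],[0,0,1.2,0,0,0],[0,0,1.7,0,0,0],[0,0,2.2,0,0,0],[0,0,2.7,0,0,0],[0,0,3.2,0,0,0],[0,0,3.7,0,0,0],[0,0,4,0,0,0],[0,0,4,0,0,0],[0,0,4,0,0,0]]]'
python3 - <<'E'
from rig import ctrl
from h import *
ims=[ctrl.capture(n)["image"] for n in("scene","side")]
cv2.imwrite("pics/d.png",np.hstack([cv2.resize(ims[0][120:300,130:330,::-1],(400,360)),cv2.resize(ims[1][60:240,170:370,::-1],(400,360))]))
E
```

```text
time_s: 4.23
eef_pos: [566.5, -89.7, 311.4]
ee_rot: [0.0, 0.998, -0.055, 0.0]
force: [0.2, 0.3, -0.9]
grip_width: 0.153
grip_force: 42.1
```

View pics/d.png

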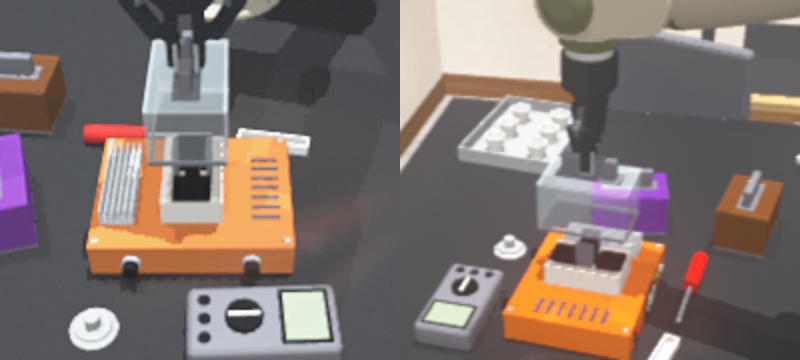

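The hood hangs level and clear in both views: about (185,100) left and (590,195) right. The carrier is exposed below it. Next: carry it to +y and lower it.

```bash
python3 -m creep '[[[0,0.4,0,0,0,0],[0,1,0,0,0,0],[0,2,0,0,0,0],[0,3,0,0,0,0],[0,4,0,0,0,0],[0,5,0,0,0,0],[0,6,0,0,0,0],[0,7,0,0,0,0],[0,7.8,0,0,0,0],[0,8.5,0,0,0,0],[0,8.8,0,0,0,0],[0,8.8,-0.6,0,0,0],[0,8.8,-1.4,0,0,0],[0,8.8,-2.2,0,0,0],[0,8.8,-3,0,0,0],[0,8.8,-3.8,0,0,0],[0,8.8,-4.6,0,0,0],[0,8.8,-5.3,0,0,0],[0,8.8,-5.7,0,0,0],[0,8.8,-5.9,0,0,0]]]'
python3 -m creep '[[[0,0,-0.05,0,0,0],[0,0,-0.1,0,0,0],[0,0,-0.15,0,0,0],[0,0,-0.2,0,0,0],[0,0,-0.23,0,0,0],[0,0,-0.23,0,0,0],[0,0,-0.23,0,0,0]]]'
```

```text
time_s: 6.0
eef_pos: [566.0, 130.2, 162.4]
ee_rot: [0.0, 0.998, -0.055, -0.001]
force: [0.3, 0.9, -0.8]
grip_width: 0.152
grip_force: 42.2
time_s: 6.58
eef_pos: [566.6, 130.3, 158.4]
ee_rot: [-0.0, 0.998, -0.055, 0.0]
force: [0.4, 0.7, -0.8]
grip_width: 0.155
grip_force: 42.2
```

```bash
python3 -m creep '[[[0,0,-0.02,0,0,0],[0,0,-0.04,0,0,0],[0,0,-0.06,0,0,0],[0,0,-0.06,0,0,0],[0,0,-0.06,0,0,0],[0,0,-0.06,0,0,0]]]'
```

```text
time_s: 7.08
eef_pos: [566.6, 130.5, 157.1]
ee_rot: [-0.0, 0.998, -0.055, 0.0]
force: [-3.4, 1.4, 5.8]
grip_width: 0.155
grip_force: 43.0
```

```bash
python3 -m creep '[[[0,0,0,0,0,0],[0,0,0,0,0,0],[0,0,0,0,0,0],[0,0,0,0,0,0],[0,0,0,0,0,0],[0,0,0.3,0,0,0],[0,0,1,0,0,0],[0,0,2,0,0,0],[0,0,3,0,0,0],[0,0,4,0,0,0],[0,0,5,0,0,0],[0,-1,6,0,0,0],[0,-2.4,6.3,0,0,0],[0,-3.8,6.3,0,0,0],[0,-5.2,6.3,0,0,0],[0,-6.6,6.3,0,0,0],[0,-7.8,6.3,0,0,0],[0,-8.8,6.3,0,0,0],[0,-8.8,6.3,0,0,0],[0,-8.8,6.3,0,0,0]]]' 50 40
python3 -m creep '[[[0,0,0,0,0,0],[0,0,0,0,0,0],[0,0,0,0,0,0]]]' 75
python3 - <<'E'
from rig import ctrl
from h import *
c=ctrl.capture("wrist");pickle.dump(c,open("wrist2.pkl","wb"))
s=ctrl.capture("scene")["image"]
cv2.imwrite("pics/e.png",np.hstack([cv2.resize(c["image"][:,:,::-1],(512,384)),cv2.resize(s[140:284,150:258+150-150+0,::-1],(288,384))]))
c2=ctrl.capture("scene")["image"][130:280,170:370,::-1]
cv2.imwrite("pics/e.png",np.vstack([cv2.resize(c["image"][50:260,100:420,::-1],(480,315)),cv2.resize(c2,(480,280))]))
E
```

```text
time_s: 8.75
eef_pos: [566.4, -90.5, 314.5]
ee_rot: [-0.0, 0.998, -0.056, 0.0]
force: [0.0, -0.3, 0.1]
grip_width: 0.587
grip_force: 0.0
time_s: 9.0
eef_pos: [566.6, -88.6, 314.3]
ee_rot: [-0.0, 0.999, -0.054, 0.0]
force: [-0.3, 0.8, 0.1]
grip_width: 0.879
grip_force: 0.0
```

View pics/e.png

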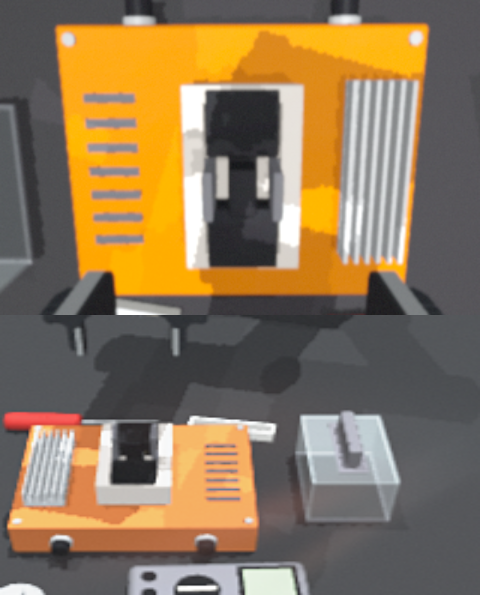

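The hood stands upright on the bench at (345,470) in the lower panel. In the upper panel the carrier is centred at about (243,178), with paddles at (210,188) and (277,188) and base rim corners at (181,85), (304,84), (298,269) and (187,270).

```bash
python3 - <<'E'
from h import *
c=pickle.load(open("wrist2.pkl","rb"));g=lambda a:np.array(a)/1.5+[100,50]
P=ray(c,g([[181,85],[304,84],[298,269],[187,270]]),89);print(P,P.mean(0))
P=ray(c,g([[203,190],[284,190]]),128);print(P,P.mean(0), P[0]-P[1])
P=ray(c,g([[205,90],[280,90],[277,266],[207,266]]),94);print(P,P.mean(0))
P=ray(c,g([[57,26],[428,24],[407,296],[80,294]]),55);print(P.mean(0))
from rig import ctrl;print(ctrl.sense()["eef_pos"])
E
```

```text
[[ 626.95430229  -60.8111175    89.        ]
 [ 619.72325826 -133.22860526   89.        ]
 [ 502.27601208 -120.72179446   89.        ]
 [ 509.39009539  -48.22473761   89.        ]] [564.585917   -90.74656371  89.        ]
[[ 571.46362704  -69.702948    128.        ]
 [ 566.73263391 -113.54509404  128.        ]] [569.09813048 -91.62402102 128.        ] [ 4.73099314 43.84214605  0.        ]
[[ 622.75880787  -74.94424145   94.        ]
 [ 618.06682834 -118.44727324   94.        ]
 [ 508.02896327 -107.03598608   94.        ]
 [ 512.86636031  -62.22716787   94.        ]] [565.43023995 -90.66366716  94.        ]
[564.82137415 -91.31238482  55.        ]
[566.57467415 -89.07221345 314.22048755]
```

```bash
python3 -m creep '[[[-0.04,-0.06,-1,0,0,0],[-0.04,-0.06,-2,0,0,0],[-0.04,-0.06,-3,0,0,0],[-0.04,-0.06,-4,0,0,0],[-0.04,-0.06,-4.8,0,0,0],[-0.04,-0.06,-5.3,0,0,0],[-0.04,-0.06,-5.6,0,0,0],[-0.04,-0.06,-5.7,0,0,0],[-0.04,-0.06,-5.7,0,0,0],[-0.04,-0.06,-5.7,0,0,0]]]' 65 40
python3 -m creep '[[[0,0,0,0,0,0],[0,0,0,0,0,0],[0,0,0,0,0,0],[0,0,0,0,0,0],[0,0,0,0,0,0],[0,0,0,0,0,0],[0,0,0,0,0,0],[0,0,0,0,0,0],[0,0,0,0,0,0],[0,0,0,0,0,0],[0,0,0,0,0,0],[0,0,0,0,0,0]]]' 0 40
```

```text
time_s: 9.98
eef_pos: [565.9, -91.2, 172.5]
ee_rot: [0.0, 0.998, -0.055, 0.001]
force: [0.2, -0.3, -0.3]
grip_width: 0.762
grip_force: 0.0
time_s: 10.98
eef_pos: [566.2, -90.9, 173.9]
ee_rot: [0.0, 0.998, -0.055, 0.002]
force: [-2.5, 4.4, 13.4]
grip_width: 0.296
grip_force: 40.6
```

```bash
python3 - <<'E'
from rig import ctrl
from h import *
a=ctrl.capture("side")["image"][130:240,210:320,::-1];b=ctrl.capture("scene")["image"][130:240,170:280,::-1]
cv2.imwrite("pics/f.png",np.hstack([cv2.resize(i,(400,400),interpolation=2) for i in(a,b)]))
s=ctrl.sense();print(s["eef_pos"],s["force"],s["grip_width"],s["wrist_torque"])
E
```

```text
[566.18033452 -90.9252116  173.89150792] [-3.2988698   4.25002201 12.02968627] 0.2956859418136141 [0.66545324 0.47616303 0.04113892]
```

View pics/f.png

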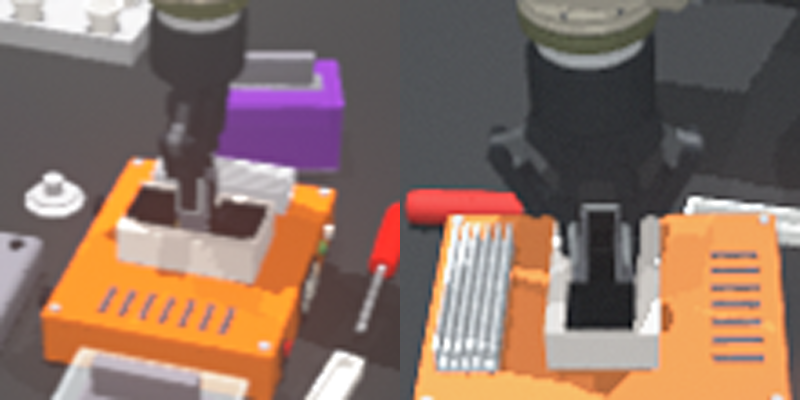

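Both pads are on the two paddles ((195,200) left, (600,240) right). Next: lift slowly and watch the force.

```bash
python3 -m creep '[[[0,0,0.05,0,0,0],[0,0,0.1,0,0,0],[0,0,0.15,0,0,0],[0,0,0.2,0,0,0],[0,0,0.25,0,0,0],[0,0,0.3,0,0,0],[0,0,0.35,0,0,0],[0,0,0.4,0,0,0],[0,0,0.4,0,0,0],[0,0,0.4,0,0,0]]]'
```

```text
time_s: 11.92
eef_pos: [565.6, -91.2, 181.7]
ee_rot: [0.0, 0.998, -0.055, 0.0]
force: [0.2, 0.6, -3.1]
grip_width: 0.292
grip_force: 39.4
```

```bash
python3 -m creep '[[[0,0,0.1,0,0,0],[0,0,0.2,0,0,0],[0,0,0.3,0,0,0],[0,0,0.4,0,0,0],[0,0,0.5,0,0,0],[0,0,0.6,0,0,0],[0,0,0.8,0,0,0],[0,0,1,0,0,0],[0,0,1.3,0,0,0],[0,0,1.7,0,0,0],[0,0,2.1,0,0,0],[0,0,2.5,0,0,0],[0,0,2.9,0,0,0],[0,0,3.3,0,0,0],[0,0,3.7,0,0,0],[0,0,4.1,0,0,0],[0,0,4.4,0,0,0],[0,0,4.6,0,0,0],[0,0,4.7,0,0,0],[0,0,4.75,0,0,0]]]'
python3 -m creep '[[[0,0,0,0,0,0],[0,0,0,0,0,0],[0,0,0,0,0,0],[0,0,0,0,0,0],[0,0,0,0,0,0],[0,0,0,0,0,0]]]'
python3 - <<'E'
from rig import ctrl
from h import *
a=ctrl.capture("side");b=ctrl.capture("scene")
print(proj(a,[[565.5,-91,187],[565.5,-91,89]]),proj(b,[[565.5,-91,187],[565.5,-91,89]]))
cv2.imwrite("pics/g.png",np.hstack([cv2.resize(a["image"][90:240,210:360,::-1],(400,400),interpolation=2),cv2.resize(b["image"][110:260,170:320,::-1],(400,400),interpolation=2)]))
E
```

```text
time_s: 13.58
eef_pos: [565.5, -91.2, 300.6]
ee_rot: [-0.0, 0.998, -0.055, -0.0]
force: [0.8, -0.2, -3.1]
grip_width: 0.294
grip_force: 39.5
time_s: 14.08
eef_pos: [565.5, -91.2, 300.3]
ee_rot: [-0.0, 0.998, -0.055, -0.0]
force: [0.3, 0.6, -3.8]
grip_width: 0.293
grip_force: 39.5
[[264.29369171 159.89036143]
 [263.98032082 187.78996028]] [[222.88200377 172.50759691]
 [224.57606705 204.00656604]]
```

View pics/g.png

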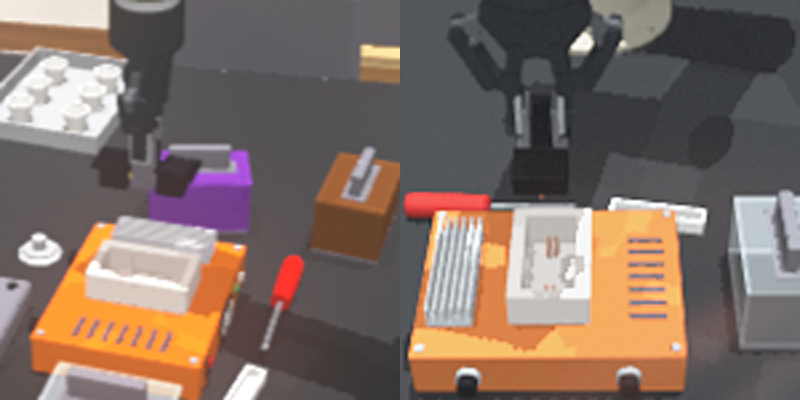

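The carrier hangs upright and clear at (145,170) left and (540,150) right. The base is empty and the hood is standing at (785,270). Handing in.

```bash
python3 -c "
from rig import ctrl
print(ctrl.finish_job())"
```

```text
the job is handed in; nothing more can be done
None
```

The job is handed in: the hood stands upright on the bench off the unit's +y side, and the carrier is held by its squeezed catches, upright and still, about 10 cm above the empty fuse base after about 14 s.

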